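# Vent and take off the cooling unit's pressure cap

## Task

The cooling unit on the lab bench is to be topped up, so take off its pressure cap. Turn the cap anticlockwise until it comes up against its first stop and keep it lightly against that stop, without pushing it down, for two seconds to let the pressure off; then press it down, turn it on past the stop, lift it off and set it gently down in the steel tray, grip bar up. Never force the cap against its neck or knock it down hard, and leave everything else where it stands.

Things in the scene. Friction and masses are not known exactly. Their poses are not given: they have to be found in the camera images.
- cap_grip (a point): centre of the upright black grip bar on top of the cooling unit's pressure cap (loose, steel, 67 mm across, 0.10 to 0.17 kg). The bar is 54 mm long, 14 mm wide, 27 mm high: its top is 13.5 mm above this point, the flat of the cap 13.5 mm below. x runs along the bar, z up the cap's axis. Take the bar from above with the fingers on its two long sides; both ways round are the same
- cap_top (a point): middle of the cap's flat top, on its axis. Seen from above the cap opens anticlockwise (yaw grows). After 0.25 to 0.6 rad it meets the first stop, a hard lip inside; its place differs each time and shows in no pose or picture: it must be felt. Turning takes 0.1 to 0.3 N m up to there. With the cap pressed down it turns on; 0.55 to 0.8 rad past the first stop it is free, at a hard end stop
- cap_skirt (a point): centre of the cap's lower rim, on its axis, 24 mm below cap_top. Two ears inside the skirt hold the cap under the neck's flange until released. A sprung sealing disc under the cap pushes it up: 7 N at rest on the neck, 1.5 N more per mm pressed. It must go down 4 to 6 mm (13 to 16 N) to pass the first stop and is solid at 6.8 mm. Released, it rises 3 mm by itself; then lift straight up
- neck_top (a point): centre of the mouth of the filler neck, on its axis, fixed to the cooling unit and covered by the cap; z up. With the cap on, cap_grip is 24 mm above it. The cap is clear of the neck when lifted 25 mm. More than 50 N of load between cap and neck, all contacts added up, counts as forcing: the sprung disc alone makes 14 N, and about 0.9 N m of turning against a stop makes the rest
- deck (a point): on the top deck of the cooling unit, on the neck's axis, 38 mm below neck_top, 170 mm above the bench. The unit is a fixed off-white box, 260 mm (its x) by 220 mm (its y) by 170 mm high, dark display on its -x side, fan guard and two brass hose tails on +x; x and y here are the unit's. The neck is 45 mm from the unit's middle towards -x
- tray_in (a point): middle of the inner floor of the shallow steel tray, 3 mm above the bench. The tray measures 170 mm (x) by 210 mm (y), rim 20 mm high, wall 3 mm, 0.8 kg, loose on the bench; a vial stands in its +x +y corner. Standing in the tray on its disc the cap has cap_grip 47 mm above this floor, its rim 10 mm above it
- vial: bystander: small amber vial, 22 mm across, 42 mm high, standing in the tray; origin at its underside
- jar: bystander: small white jar with black lid, 40 mm across, 50 mm high, standing on the rear of the cooling unit's deck; origin at its underside
- weight: bystander: brass calibration weight, 26 mm across, 38 mm high; origin at its underside

How it is judged:
On the way, in this order (a step that is already met when the one before it is completed fails the run):
1. the cap rests against its first stop, turned there lightly and not pushed down, for two seconds (1.8 s at least) ((contact force between cap and neck_c0 above 0.7 N or contact force between cap and neck_c1 above 0.7 N) and z of cap_grip in the frame of deck above 0.0605 m), for 1.8 s.
2. the cap is lifted clear of the neck (z of cap_grip in the frame of deck above 0.085 m), for 0.1 s.
At the end, for the whole second after the job is handed in: The cap stands in the tray with its grip bar up (tilt under 0.15 rad), wholly inside the rim (its centre within 50 mm in x and 70 mm in y of the tray's middle), at rest and let go (x of cap_grip in the frame of tray_in between -0.05 and 0.05 m and y of cap_grip in the frame of tray_in between -0.07 and 0.07 m and z of cap_grip in the frame of tray_in between 0.04 and 0.053 m and angle between cap_grip's own z axis and vertical below 0.15 rad and linear speed of cap below 0.02 m/s); the robot touches nothing.
It fails at once if the cap is forced against its neck (over 50 N) (contact force between cap and neck above 50 N).
It fails at once if the cap is knocked down hard in the tray (over 40 N) (contact force between cap and tray above 40 N).
It fails at once if a bystander or the tray is moved by more than 30 mm (distance of any of vial, jar, weight, beaker, reagent, spatula_grip, funnel, dish, tray_in from where it was at the start of the episode above 0.03 m).
It also fails if it takes over 72 s, if anything falls off the work surface, if the arm or the gripper's body presses on something with over 40 N, if the wrist force passes 120 N, or if a joint passes its speed limit or range.

## Robot

A 6-joint arm with a two-finger parallel gripper is mounted at the origin on the work surface. World frame = base frame: x ahead of the robot, y to its left, z up, the work surface at z = 0. Lengths are in m, angles in rad, forces in N, time in s.
With the tool pointing down it reaches from about 0.2 to 0.875 m from the base axis. Payload 3.4 kg.
Tool frame: the origin (TCP) lies between the finger pads; the fingertips stand 25 mm ahead of it and the grasp point (between the pads) lies 6 mm ahead of it (r.nose_length is the z of the fingertips in the tool frame, in m); z points along the fingers, x is the direction in which the jaws open and shut, and the axes are right-handed (so a half turn about z gives the same grasp; the last joint's range is limited). The gripper opens to 94 mm and grips with 3 to 60 N. Pads are 16 mm wide; open, the fingers measure 119 mm over their backs; the gripper's body (75 mm by 177 mm) begins 78 mm behind the grasp point.
Start: joints at [1.155, 0.276, 1.505, -0, 1.361, -0.121], TCP at [0.167, 0.55, 0.23] pointing down, gripper open.
Joint ranges: [-2.89, 2.89], [-0.75, 2.08], [0.22, 2.7], [-1.18, 4.32], [0.11, 2.71], [-2.7, 2.7]. Speed limits (rad/s): [2.57, 2.57, 3.14, 3.14, 3.14, 3.14].

## Interface

Orientations are given as a unit quaternion [w, x, y, z].
In Python, from plant import r, gripper_to, inverse_kinematics, vision, models, telemetry gives the robot as it stands. Calls block until the motion is done:
- r.move_to(position, orientation): joint-space move of the TCP to a pose.
- r.move_l(position, rot=None, vel=0.15, guard=None): straight line of the TCP; rot=None keeps the orientation; vel is the mean speed in m/s. With guard (N) it stops when the force on the tool has changed by that much, and returns True; else False.
- r.movej(angles): joint-space move.
- gripper_to(opening, f_grip=None): finger opening in m; f_grip is the grip in N (None keeps the last); returns when the fingers have stopped.
- r.hold(seconds).
- inverse_kinematics(position, orientation): joint angles nearest the present ones, or None.
- vision.snapshot(name): name is "scene" or "top" or "wrist"; returns the picture (400x640x3 uint8, red, green, blue); there is no depth.
- vision.get_calibration(name): a dict with "fx", "fy", "cx", "cy" (pixels), "position" and "orientation" of the camera in the world. Camera axes: x right, y down, z forward; pixel columns grow to the right and rows downward; lengths in m; the calibration is good to about 2 mm. A picture is of the moment at which its call begins: read the wrist's pose just before it. get_calibration takes no time and is no camera call; for the wrist camera it gives the pose at the moment of the call.
A pose or a line that the arm cannot do raises r.PlanningError and nothing moves.
- r.sign_off(): hands the job in, once; it reports no verdict.
Trained networks look in the newest picture that a camera, given by its name, has taken for a name from the list of things; names that differ only in an ending like _2 or _b are one class to them, and where a whole thing is asked for, a point or a joint stands for the part that bears it (a point fixed in the world has none). Each returns a list of dicts, best first, with "score" (0 to 1); they miss things now and then, are a little off and sometimes report something else, mostly with a low value. They report only what shows in the picture. A call takes as long as a camera call.
- models.boxes_of(thing, camera): "at" ([x, y, z] in m, in world coordinates, good to about 4 mm: the middle of the surface that is visible of it).
- models.regions_of(thing, camera): "pixels" (400x640 bool, what is visible of it).
- models.mark_of(thing, camera): "at" ([x, y, z] in m, in world coordinates, good to about 4 mm: a listed point, or the origin of a listed thing).
Readings, each from a call of its own:
- telemetry.current_t(): time.
- telemetry.current_joints(): joint angles.
- telemetry.current_dq(): joint speeds.
- telemetry.current_joint_efforts(): joint torques, N m.
- telemetry.current_ee_pos(): TCP position.
- telemetry.current_tool_rot(): TCP orientation.
- telemetry.current_wrist_force(): force on the tool from outside, world axes, zero at the start.
- telemetry.current_torque(): the same for the moment, N m.
- telemetry.current_opening(): finger opening in m.
Only numpy, scipy, OpenCV 4.12 (cv2) and the standard library are available. Lean on these libraries where they do the work, as an engineer would, in place of code of your own. Each camera call takes 0.05 s, during which the arm holds its last target.

## Working session

There is one attempt and no reset: what is moved stays moved. The work goes in short steps, each a Python script; the robot and the scene stay as the last script left them, time stands still between calls to the robot, and variables do not carry over. Pictures are saved under pics/ and viewed, and the job is handed in when it is done.

```bash
ls; mkdir -p pics; python3 - <<'E'
from plant import r, gripper_to, inverse_kinematics, vision, models, telemetry as t
import cv2
print(t.current_t())
for c in ("scene","top"):
    im=vision.snapshot(c); cv2.imwrite(f"pics/{c}0.png",im[:,:,::-1])
    for n in ("cap_grip","cap_top","neck_top","deck","tray_in","vial","jar","weight"):
        d=models.mark_of(n,c); print(c,n,[(x["at"],round(x["score"],2)) for x in d[:2]])
print(t.current_t(), t.current_ee_pos(), t.current_tool_rot(), t.current_wrist_force(), t.current_torque(), t.current_opening())
print(vision.get_calibration("top"))
E
```

```text
pics
0.0
scene cap_grip [([0.5254, 0.2118, 0.2326], 0.81), ([0.6748, 0.2153, 0.1711], 0.35)]
scene cap_top [([0.5275, 0.2124, 0.231], 0.41)]
scene neck_top []
scene deck [([0.5267, 0.215, 0.172], 0.6)]
scene tray_in [([0.5292, -0.2015, 0.0044], 0.78)]
scene vial [([0.5801, -0.1249, 0.008], 0.66)]
scene jar [([0.6728, 0.2201, 0.1708], 0.9)]
scene weight [([0.6749, 0.2163, 0.1707], 0.52), ([0.4434, -0.0089, 0.0042], 0.44)]
top cap_grip [([0.5224, 0.2095, 0.2322], 0.82)]
top cap_top []
top neck_top [([0.5295, 0.2092, 0.2092], 0.86)]
top deck [([0.5248, 0.2128, 0.1744], 0.66)]
top tray_in [([0.5368, -0.2013, 0.0035], 0.67)]
top vial [([0.5875, -0.1234, -0.0015], 0.44)]
top jar [([0.6738, 0.2154, 0.1722], 0.85)]
top weight [([0.4496, -0.0067, 0.0006], 0.38)]
0.9 [0.16708036 0.550218   0.23048459] [-2.15126793e-05  8.03283838e-01  5.95596402e-01  2.71367595e-05] [-0.14284216 -0.22295172 -0.61638983] [-0.01583709 -0.01823241  0.01609192] 0.09389126745681736
{'fx': 428.9594579296404, 'fy': 428.9594579296404, 'cx': 315.5420777412491, 'cy': 203.6119692033186, 'position': array([0.44064846, 0.00339828, 1.1308318 ]), 'orientation': array([ 0.04206553, -0.70549557,  0.70681738, -0.03026028])}
```

View pics/scene0.png

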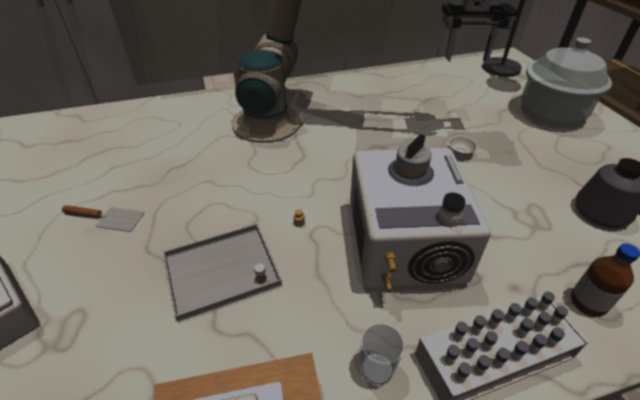

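View pics/top0.png

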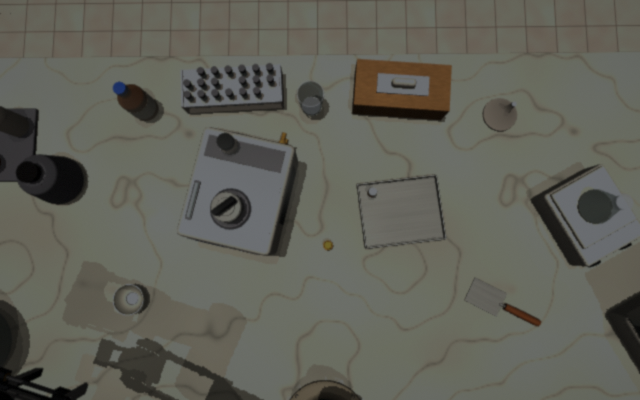

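```bash
cat > h.py <<'E'
from plant import r, gripper_to, inverse_kinematics, vision, models, telemetry as t
import numpy as np, cv2
from scipy.spatial.transform import Rotation as R
def down(a): return np.array([0,np.cos(a/2),np.sin(a/2),0])
def cam(n):
    c=vision.get_calibration(n); q=np.array(c["orientation"]); return c,R.from_quat(q[[1,2,3,0]]).as_matrix()
def pix2w(n,uv,z,cal=None):
    c,M=cal or cam(n); uv=np.atleast_2d(uv).astype(float)
    d=np.c_[(uv[:,0]-c["cx"])/c["fx"],(uv[:,1]-c["cy"])/c["fy"],np.ones(len(uv))]@M.T
    p=np.array(c["position"]); return p+d*((z-p[2])/d[:,2:3])
E
python3 - <<'E'
from h import *
for a in np.arange(-180,181,20):
    q=inverse_kinematics([.525,.211,.246],down(np.radians(a)))
    print(a, None if q is None else np.round(q,2))
E
python3 - <<'E'
from h import *
a=np.radians(40)
r.move_to([.525,.211,.42],down(a))
cal=cam("wrist"); im=vision.snapshot("wrist"); cv2.imwrite("pics/w0.png",im[:,:,::-1])
print(cal[0], t.current_ee_pos())
np.save("w0.npy",im)
for n in ("cap_grip","cap_top","deck","jar"):
    print(n,[(x["at"],round(x["score"],2)) for x in models.mark_of(n,"wrist")[:2]])
print(t.current_t(),t.current_wrist_force(),t.current_joints())
E
```

```text
-180 None
-160 None
-140 [ 0.26  0.25  1.5  -0.    1.39  2.7 ]
-120 [ 0.26  0.25  1.5  -0.    1.39  2.35]
-100 [ 0.26  0.25  1.5  -0.    1.39  2.  ]
-80 [ 0.26  0.25  1.5  -0.    1.39  1.66]
-60 [ 0.26  0.25  1.5  -0.    1.39  1.31]
-40 [ 0.26  0.25  1.5  -0.    1.39  0.96]
-20 [ 0.26  0.25  1.5  -0.    1.39  0.61]
0 [ 0.26  0.25  1.5  -0.    1.39  0.26]
20 [ 0.26  0.25  1.5  -0.    1.39 -0.09]
40 [ 0.26  0.25  1.5  -0.    1.39 -0.44]
60 [ 0.26  0.25  1.5  -0.    1.39 -0.79]
80 [ 0.26  0.25  1.5  -0.    1.39 -1.14]
100 [ 0.26  0.25  1.5  -0.    1.39 -1.49]
120 [ 0.26  0.25  1.5  -0.    1.39 -1.84]
140 [ 0.26  0.25  1.5  -0.    1.39 -2.18]
160 [ 0.26  0.25  1.5  -0.    1.39 -2.53]
180 None
{'fx': 318.0775325481002, 'fy': 318.0775325481002, 'cx': 321.0213768045901, 'cy': 200.81750705189222, 'position': array([0.47337025, 0.27362698, 0.57287661]), 'orientation': array([0.12957362, 0.93047964, 0.33943257, 0.0469452 ])} [0.52449135 0.21190285 0.4195719 ]
cap_grip [([0.5302, 0.208, 0.2338], 0.8)]
cap_top [([0.5261, 0.2089, 0.2185], 0.83)]
deck []
jar [([0.6709, 0.214, 0.1674], 0.75), ([0.5231, 0.2105, 0.2168], 0.74)]
3.0583 [ 0.33389367  0.31560502 -0.84690955] [ 2.60337578e-01  2.20263702e-01  1.12845571e+00  8.76905896e-05
  1.79330656e+00 -4.38952580e-01]
```

View pics/w0.png

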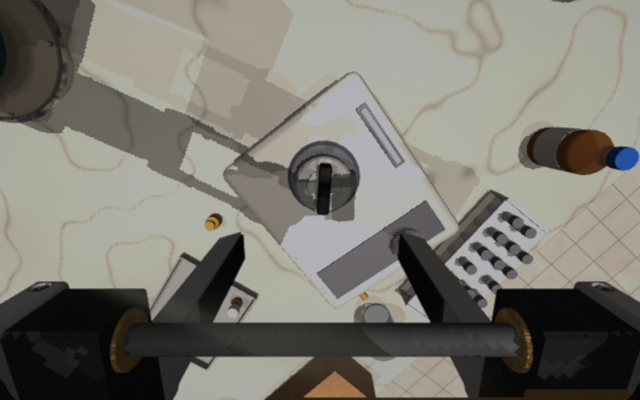

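```bash
python3 - <<'E'
from h import *
im=np.load("w0.npy"); c=cv2.resize(im[135:225,275:375],None,fx=6,fy=6,interpolation=cv2.INTER_NEAREST)
cv2.imwrite("pics/w0c.png",np.clip(c[:,:,::-1].astype(int)*2,0,255))
for n in ("cap_grip","cap_top"):
    d=models.regions_of(n,"wrist")
    for x in d[:2]:
        ys,xs=np.nonzero(x["pixels"]); print(n,x["score"],len(xs),xs.min(),xs.max(),ys.min(),ys.max())
E
```

```text
cap_grip 0.84 2654 296 352 154 214
cap_top 0.87 2723 295 353 154 215[ WARN:0@0.060] global loadsave.cpp:1063 imwrite_ Unsupported depth image for selected encoder is fallbacked to CV_8U.
```

View pics/w0c.png

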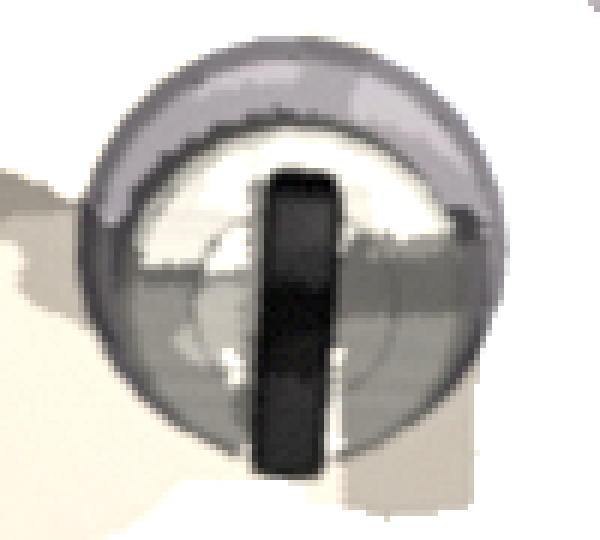

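```bash
python3 - <<'E'
from h import *
cal=cam("wrist")
uv=np.array([[303,197],[287,473]])/6+[275,135]
p=pix2w("wrist",uv,.2455,cal); print(p, p.mean(0), np.linalg.norm(p[1]-p[0]), np.degrees(np.arctan2(*(p[1]-p[0])[[1,0]])))
# cap disc check
import plant
for n in ("cap_grip","cap_top"):
    print([x["at"] for x in models.boxes_of(n,"wrist")[:1]])
E
```

```text
[[0.51416916 0.23215131 0.2455    ]
 [0.54448872 0.19187789 0.2455    ]] [0.52932894 0.2120146  0.2455    ] 0.05041055675491344 -53.02599226166594
[[0.5243, 0.2123, 0.2194]]
[[0.521, 0.2123, 0.2157]]
```

```bash
python3 - <<'E'
from h import *
a=np.radians(37)
r.move_to([.527,.212,.31],down(a))
cal=cam("wrist"); im=vision.snapshot("wrist"); print(t.current_ee_pos(),cal[0]["position"],cal[1][:,2])
np.save("w1.npy",im); import pickle; pickle.dump(cal,open("w1.pkl","wb"))
for n in ("cap_grip","cap_top"):
    print(n,[(x["at"],round(x["score"],2)) for x in models.mark_of(n,"wrist")[:2]])
d=models.regions_of("cap_top","wrist")
ys,xs=np.nonzero(d[0]["pixels"]); print(xs.min(),xs.max(),ys.min(),ys.max())
g=im[ys.min()-20:ys.max()+20,xs.min()-20:xs.max()+20]; print(xs.min()-20,ys.min()-20)
k=5; cv2.imwrite("pics/w1c.png",np.clip(cv2.resize(g,None,fx=k,fy=k,interpolation=0)[:,:,::-1].astype(int)*2,0,255).astype(np.uint8))
E
```

```text
[0.52817695 0.21229483 0.31206398] [0.47938891 0.27655471 0.46393915] [ 0.16537934 -0.21848439 -0.96172462]
cap_grip [([0.5251, 0.2063, 0.2315], 0.88)]
cap_top [([0.5233, 0.2107, 0.2147], 0.92)]
282 363 168 257
262 148
```

View pics/w1c.png

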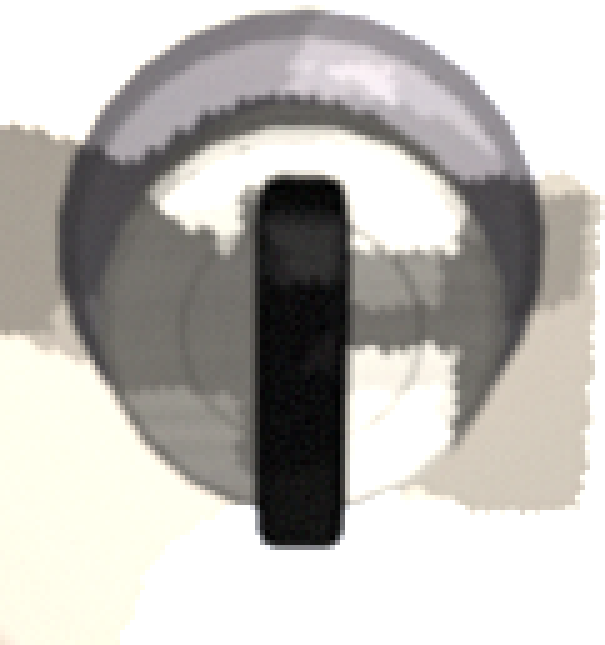

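```bash
python3 - <<'E'
from h import *; import pickle
cal=pickle.load(open("w1.pkl","rb"))
f=lambda l,z: pix2w("wrist",np.array(l)/5+[262,148],z,cal)
p=f([[304,128],[302,505],[97,317],[510,317]],.2185); print(p,p[:2].mean(0),p[2:].mean(0),np.linalg.norm(p[0]-p[1]),np.linalg.norm(p[2]-p[3]))
p=f([[304,215],[300,546]],.2455); print(p,p.mean(0),np.linalg.norm(p[0]-p[1]),np.degrees(np.arctan2(*(p[1]-p[0])[[1,0]])))
p=f([[304,178]],.2185+.003);print(p)
E
```

```text
[[0.50936436 0.23933502 0.2185    ]
 [0.54780653 0.1879446  0.2185    ]
 [0.50133032 0.19436541 0.2185    ]
 [0.55476612 0.23463108 0.2185    ]] [0.52858544 0.21363981 0.2185    ] [0.52804822 0.21449824 0.2185    ] 0.06417768765544815 0.06690821802758237
[[0.51360778 0.23345763 0.2455    ]
 [0.54408024 0.19216463 0.2455    ]] [0.52884401 0.21281113 0.2455    ] 0.05131940998096708 -53.57427399781854
[[0.5137766  0.23347089 0.2215    ]]
```

```bash
python3 - <<'E'
from h import *
a=np.radians(36.5)
r.hold(.3);print(t.current_ee_pos(),t.current_wrist_force(),t.current_torque())
r.move_l([.527,.2130,.285],down(a),vel=.1)
r.hold(.5);print(t.current_ee_pos(),t.current_wrist_force(),t.current_torque())
print(r.move_l([.527,.2130,.2475],down(a),vel=.04,guard=4))
r.hold(.3);print(t.current_ee_pos(),t.current_wrist_force(),t.current_torque(),t.current_t())
E
```

```text
[0.52717183 0.21202863 0.31045833] [ 0.00165022  0.03573972 -0.17741615] [-0.06640286  0.04811384 -0.02226192]
[0.52707747 0.21301308 0.28516372] [-0.21050897 -0.3028348  -0.0708437 ] [-0.06709603 -0.05510767 -0.00215525]
False
[0.52706068 0.21301699 0.24768969] [ 0.11347314 -0.19743141  0.14969082] [-0.05193626  0.1032935  -0.01309804] 6.5583
```

```bash
cat >> h.py <<'E'
def ft(n=8,dt=.02):
    F=[];T=[]
    for _ in range(n):
        F.append(t.current_wrist_force());T.append(t.current_torque());r.hold(dt)
    return np.mean(F,0),np.mean(T,0)
E
python3 - <<'E'
from h import *
np.set_printoptions(precision=3,suppress=True)
print(*ft())
gripper_to(.03); print(*ft(),t.current_opening())
gripper_to(.005,f_grip=8); print(*ft(),t.current_opening(),t.current_t(),t.current_ee_pos())
im=vision.snapshot("wrist"); cv2.imwrite("pics/g0.png",im[:,:,::-1])
E
```

```text
[ 0.137 -0.105 -0.315] [-0.049  0.03  -0.002]
[ 0.177 -0.082 -0.105] [-0.049  0.024  0.002] 0.030496155759835334
[ 0.403  0.067 -0.339] [ 0.026 -0.071  0.032] 0.014037553173767372 8.4333 [0.527 0.213 0.248]
```

View pics/g0.png

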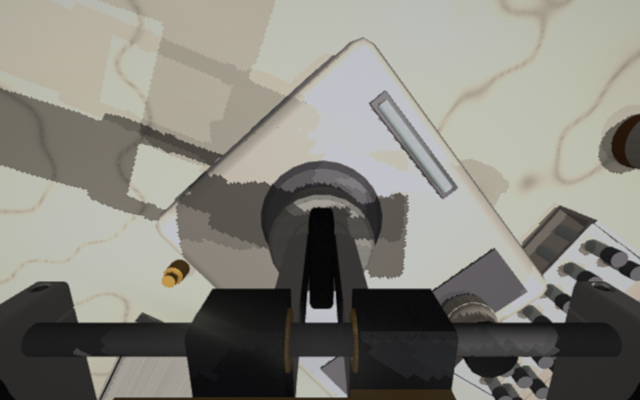

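```bash
python3 - <<'E'
from h import *
np.set_printoptions(precision=3,suppress=True)
gripper_to(.005,f_grip=50); F0,T0=ft(); print(F0,T0,t.current_opening())
q=np.array(t.current_joints()); q0=q.copy(); np.save("q0.npy",q0)
for i in range(1,16):
    q[5]-=.02; r.movej(q); F,T=ft(4,.015)
    print(i,round(q0[5]-t.current_joints()[5],3),F,T,round(t.current_t(),2))
    if abs(T[2])>.42: break
E
```

```text
[ 0.736  0.786 -0.37 ] [ 0.117 -0.167  0.028] 0.013489349394510759
1 0.02 [ 0.49   0.427 -0.353] [ 0.029 -0.104 -0.027] 9.15
2 0.04 [-0.099  0.39  -0.402] [ 0.01  -0.023 -0.048] 9.47
3 0.06 [ 0.58  -0.313  0.161] [-0.044  0.017 -0.06 ] 9.78
4 0.08 [ 0.092 -0.323 -0.002] [-0.075  0.11  -0.014] 10.1
5 0.1 [-0.004 -0.55   0.658] [-0.168  0.149 -0.043] 10.42
6 0.12 [-0.628 -0.681  0.242] [-0.186  0.224 -0.043] 10.73
7 0.14 [-1.205 -1.025  0.605] [-0.257  0.264 -0.037] 11.05
8 0.16 [-1.685 -0.646  0.503] [-0.29   0.311 -0.046] 11.37
9 0.18 [-0.835 -1.85   0.052] [-0.301  0.327 -0.032] 11.68
10 0.2 [-1.674 -1.065  0.412] [-0.297  0.344 -0.038] 12.0
11 0.22 [-1.394 -1.56   0.499] [-0.314  0.317 -0.051] 12.32
12 0.24 [-1.349 -0.966  0.008] [-0.287  0.313 -0.026] 12.63
13 0.26 [-0.962 -0.964 -0.378] [-0.292  0.305 -0.026] 12.95
14 0.28 [-0.794 -0.933  0.195] [-0.289  0.223 -0.059] 13.27
15 0.3 [-0.786 -1.069 -0.425] [-0.236  0.205 -0.043] 13.58
```

```bash
python3 - <<'E'
from h import *
im=vision.snapshot("wrist"); cv2.imwrite("pics/g1.png",im[:,:,::-1]); print(t.current_opening())
g=im[150:320,230:410]; cv2.imwrite("pics/g1c.png",np.clip(cv2.resize(g,None,fx=3.5,fy=3.5)[:,:,::-1].astype(int)*2,0,255).astype(np.uint8))
E
```

```text
0.013681105224765754
```

View pics/g1c.png

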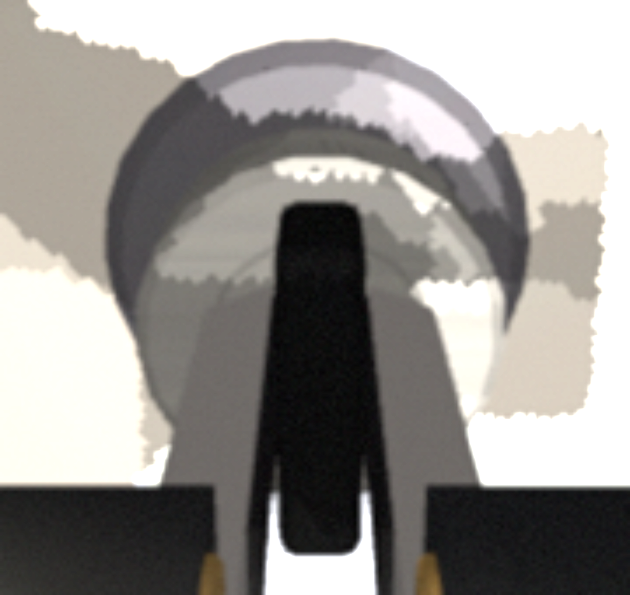

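```bash
python3 - <<'E'
from h import *
np.set_printoptions(precision=3,suppress=True)
q0=np.load("q0.npy"); q=np.array(t.current_joints())
q[:5]=q0[:5]
for i in range(1,25):
    q[5]-=.015; r.movej(q); T1=t.current_torque()[2]; F,T=ft(4,.015)
    print(i,round(q0[5]-t.current_joints()[5],3),F,T,round(T1,3),round(t.current_t(),2))
    if abs(T[2])>.2: break
E
```

```text
1 0.315 [-0.663 -0.724 -0.459] [-0.184  0.149 -0.089] -0.008 13.95
2 0.33 [-0.176 -0.786 -0.694] [-0.218  0.11  -0.132] -0.122 14.27
3 0.345 [-0.295 -1.251 -0.397] [-0.318  0.136 -0.184] -0.21 14.58
4 0.36 [-1.369 -1.746 -0.13 ] [-0.488  0.222 -0.296] -0.326 14.9
```

```bash
python3 - <<'E'
from h import *
np.set_printoptions(precision=3,suppress=True)
q0=np.load("q0.npy"); q=np.array(t.current_joints()); q[:5]=q0[:5]
for i in range(6):
    r.hold(.35); print(*ft(4,.02),t.current_ee_pos(),round(t.current_t(),2))
q[5]-=.012; r.movej(q)
for i in range(6):
    r.hold(.35); print(*ft(4,.02),t.current_ee_pos(),round(t.current_t(),2))
E
```

```text
[-1.11  -3.053  0.135] [-0.666  0.296 -0.273] [0.527 0.213 0.248] 15.32
[-1.435 -4.028  0.414] [-0.869  0.339 -0.25 ] [0.527 0.213 0.248] 15.73
[-1.997 -4.718  0.086] [-1.038  0.385 -0.26 ] [0.527 0.213 0.248] 16.15
[-1.602 -5.194  0.764] [-1.022  0.401 -0.275] [0.527 0.213 0.248] 16.57
[-1.47  -4.565  0.292] [-1.017  0.4   -0.274] [0.527 0.213 0.248] 16.98
[-1.826 -4.536  0.415] [-1.001  0.405 -0.272] [0.527 0.213 0.248] 17.4
[-1.468 -5.107  0.574] [-1.065  0.405 -0.391] [0.527 0.213 0.248] 18.07
[-1.644 -4.855  0.396] [-1.043  0.412 -0.425] [0.527 0.213 0.248] 18.48
[-1.496 -5.074  0.519] [-1.043  0.387 -0.432] [0.527 0.213 0.248] 18.9
[-2.249 -4.799  0.026] [-1.074  0.403 -0.425] [0.527 0.213 0.248] 19.32
[-1.573 -4.719  0.34 ] [-1.075  0.409 -0.427] [0.527 0.213 0.248] 19.73
[-1.735 -4.821  0.819] [-1.047  0.396 -0.427] [0.527 0.213 0.248] 20.15
```

```bash
python3 - <<'E'
from h import *
np.set_printoptions(precision=3,suppress=True)
q0=np.load("q0.npy"); q=np.array(t.current_joints()); q[:5]=q0[:5]
q[5]+=.06; r.movej(q); F,T=ft(); print(F,T)
p=t.current_ee_pos(); rot=t.current_tool_rot(); z0=.2477
print(p)
for d in (2,4,5,5.5):
    g=r.move_l([.527,.213,z0-d/1000],rot,vel=.02,guard=22); F,T=ft(6); print(d,g,F,T,t.current_ee_pos(),round(t.current_t(),2))
    if g: break
E
```

```text
[-1.164 -3.537 -0.065] [-0.809  0.325 -0.108]
[0.527 0.213 0.248]
2 False [-2.263 -3.593  6.123] [-0.825  0.591 -0.039] [0.527 0.213 0.247] 20.88
4 False [-3.253 -3.779  8.274] [-0.881  0.721 -0.047] [0.527 0.213 0.246] 21.23
5 False [-3.371 -3.755  9.686] [-0.907  0.78  -0.051] [0.527 0.213 0.245] 21.58
5.5 False [-3.663 -4.001 10.438] [-0.897  0.838 -0.021] [0.527 0.213 0.245] 21.93
```

```bash
python3 - <<'E'
from h import *
np.set_printoptions(precision=4,suppress=True)
rot=t.current_tool_rot(); z0=.2477
for d in np.arange(6.3,12,.6):
    g=r.move_l([.5265,.2122,z0-d/1000],rot,vel=.02,guard=10); F,T=ft(6); print(round(d,1),g,F,T,t.current_ee_pos(),round(t.current_t(),2))
    if g or F[2]>14.2: break
E
```

```text
6.3 False [-3.1824 -2.4837 10.8628] [-0.6667  0.8056 -0.0205] [0.5271 0.2132 0.2442] 22.28
6.9 False [-3.1864 -2.6618 11.8739] [-0.689   0.8467 -0.0255] [0.5271 0.2132 0.2437] 22.63
7.5 False [-3.5658 -2.7574 12.3809] [-0.6951  0.8992 -0.052 ] [0.5271 0.2132 0.2433] 22.98
8.1 False [-3.766  -2.8001 12.7453] [-0.6986  0.933  -0.0293] [0.5271 0.2132 0.2428] 23.33
8.7 False [-3.945  -2.9783 13.938 ] [-0.7243  0.9592 -0.0505] [0.5271 0.2132 0.2424] 23.68
9.3 False [-4.5338 -2.9147 14.1341] [-0.7184  1.0092 -0.048 ] [0.5271 0.2132 0.242 ] 24.03
9.9 False [-4.094  -2.7067 14.9264] [-0.7443  1.0262 -0.0486] [0.5271 0.2132 0.2415] 24.38
```

```bash
python3 - <<'E'
from h import *
np.set_printoptions(precision=3,suppress=True)
q0=np.load("q0.npy"); rot=t.current_tool_rot()
qc=np.array(inverse_kinematics([.5265,.2122,.2477-.0099],rot)); s=q0[5]-qc[5]; print(s, t.current_joints()-qc)
for i in range(30):
    q=qc.copy(); qc[5]-=.03; r.movej(qc); F,T=ft(3,.01)
    print(round(q0[5]-t.current_joints()[5],3),F,T,t.current_ee_pos()[2].round(4),round(t.current_t(),2))
    if abs(T[2])>.38 or abs(F[2])>22: break
np.save("qc.npy",qc)
E
```

```text
0.3176868484074034 [ 0.001 -0.001 -0.008 -0.     0.009  0.001]
0.349 [-3.871 -2.777 15.019] [-0.739  1.015 -0.012] 0.2415 24.66
0.379 [-4.475 -2.5   15.22 ] [-0.679  0.964 -0.005] 0.2416 24.93
0.409 [-3.997 -2.031 14.853] [-0.639  0.936 -0.006] 0.2416 25.21
0.439 [-3.843 -2.616 14.444] [-0.591  0.875 -0.001] 0.2416 25.48
0.469 [-3.737 -2.224 14.306] [-0.587  0.899 -0.052] 0.2416 25.76
0.499 [-4.675 -2.794 14.901] [-0.551  0.91  -0.054] 0.2416 26.03
0.528 [-3.926 -2.002 14.824] [-0.541  0.929 -0.061] 0.2416 26.31
0.558 [-4.28  -2.455 15.309] [-0.527  0.936 -0.084] 0.2416 26.58
0.589 [-4.228 -2.021 15.11 ] [-0.551  0.976 -0.074] 0.2416 26.86
0.618 [-4.058 -2.432 14.697] [-0.609  1.002 -0.047] 0.2415 27.13
0.648 [-4.709 -2.71  14.722] [-0.599  0.984 -0.052] 0.2415 27.41
0.679 [-4.768 -2.517 14.529] [-0.622  1.006 -0.034] 0.2415 27.68
0.708 [-4.24  -2.913 15.274] [-0.632  1.027 -0.079] 0.2415 27.96
0.739 [-4.853 -2.476 15.111] [-0.635  1.045 -0.052] 0.2415 28.23
0.768 [-4.794 -2.217 14.722] [-0.675  1.062 -0.064] 0.2415 28.51
0.799 [-4.254 -2.951 14.924] [-0.69   1.034 -0.066] 0.2415 28.
[... 212 characters left out ...]
-3.362 15.713] [-0.727  1.092 -0.1  ] 0.2415 29.88
0.948 [-4.709 -3.403 15.194] [-0.752  1.074 -0.105] 0.2414 30.16
0.978 [-5.147 -3.682 15.354] [-0.756  1.074 -0.093] 0.2414 30.43
1.008 [-4.668 -3.352 14.759] [-0.766  1.056 -0.068] 0.2414 30.71
1.038 [-4.611 -3.57  14.511] [-0.833  1.074 -0.08 ] 0.2414 30.98
1.068 [-4.972 -4.1   15.371] [-0.817  1.121 -0.047] 0.2414 31.26
1.098 [-4.64  -3.626 14.913] [-0.858  1.084 -0.078] 0.2414 31.53
1.128 [-4.582 -4.162 15.511] [-0.856  1.09  -0.157] 0.2414 31.81
1.158 [-4.605 -4.252 15.15 ] [-0.924  1.067 -0.231] 0.2414 32.08
1.188 [-3.264 -5.783 15.346] [-1.086  0.961 -0.291] 0.2414 32.36
1.217 [-3.499 -5.727 14.712] [-1.13   0.921 -0.554] 0.2415 32.63
```

```bash
python3 - <<'E'
from h import *
np.set_printoptions(precision=3,suppress=True)
qc=np.load("qc.npy"); qc[5]+=.045; r.movej(qc); F,T=ft(4,.01);print(F,T)
rot=t.current_tool_rot(); 
for z in (.2410,.2440,.2470,.2500,.2520,.2550,.2600):
    g=r.move_l([.5265,.2122,z],rot,vel=.025,guard=12); F,T=ft(4); print(z,g,F,T,t.current_ee_pos(),round(t.current_t(),2))
    if g or F[2]<-5: break
E
```

```text
[-3.432 -4.978 15.125] [-1.112  0.885 -0.117]
0.241 False [-3.513 -4.934 13.57 ] [-1.078  0.894 -0.175] [0.527 0.212 0.244] 33.26
0.244 False [-2.897 -4.997 10.591] [-1.043  0.683 -0.161] [0.527 0.212 0.247] 33.59
0.247 False [-1.81  -4.8    7.844] [-1.01   0.47  -0.141] [0.527 0.212 0.249] 33.92
0.25 False [ 0.234 -4.864  3.878] [-0.987  0.065 -0.103] [0.527 0.212 0.25 ] 34.26
0.252 False [ 1.6   -5.071 -0.85 ] [-0.934 -0.378 -0.099] [0.527 0.212 0.252] 34.58
0.255 False [ 0.073 -3.371 -1.556] [-0.635 -0.05   0.027] [0.526 0.213 0.255] 34.91
0.26 False [-0.379  0.673  0.963] [ 0.084  0.147 -0.02 ] [0.527 0.213 0.261] 35.33
```

```bash
python3 - <<'E'
from h import *
np.set_printoptions(precision=3,suppress=True)
rot=t.current_tool_rot(); 
for z in (.275,.32):
    g=r.move_l([.5265,.2122,z],rot,vel=.05,guard=8); F,T=ft(4); print(z,g,F,T,t.current_ee_pos(),round(t.current_t(),2))
im=vision.snapshot("scene"); cv2.imwrite("pics/s1.png",im[:,:,::-1])
for n in ("tray_in","vial"): print(n,[(x["at"],round(x["score"],2)) for x in models.mark_of(n,"scene")[:2]])
im=vision.snapshot("wrist"); cv2.imwrite("pics/w3.png",im[:,:,::-1])
for n in ("cap_grip",): print(n,[(x["at"],round(x["score"],2)) for x in models.mark_of(n,"wrist")[:2]])
E
```

```text
0.275 False [-0.182 -0.152 -1.544] [0.035 0.033 0.016] [0.526 0.212 0.275] 35.84
0.32 False [ 0.312  0.131 -1.368] [ 0.021  0.043 -0.017] [0.526 0.212 0.32 ] 36.96
tray_in [([0.5335, -0.202, 0.0057], 0.98)]
vial [([0.5802, -0.1259, 0.0044], 0.64)]
cap_grip [([0.5295, 0.2091, 0.3041], 0.82)]
```

View pics/s1.png

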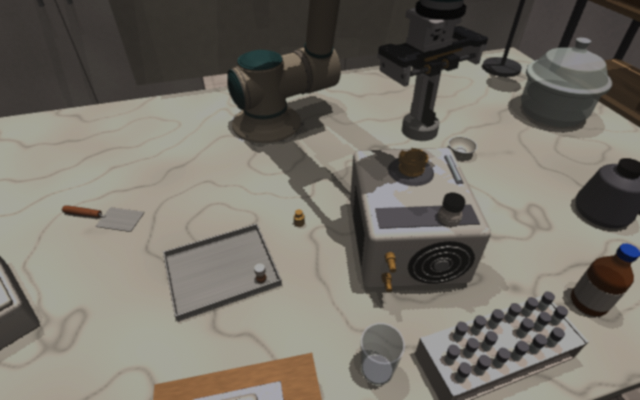

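View pics/w3.png

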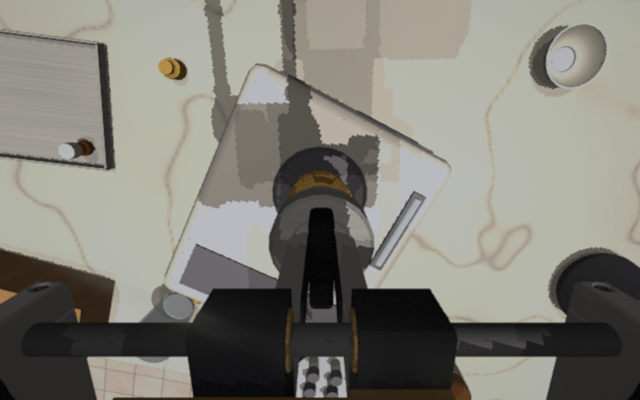

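```bash
python3 - <<'E'
from h import *
np.set_printoptions(precision=3,suppress=True)
p=pix2w("top",[[357,184],[437,176],[444,240],[365,248]],.02); print(p,p.mean(0))
rot=down(np.radians(90)); x,y=.525,-.217
r.move_l([x,y,.32],rot,vel=.15); print(t.current_ee_pos(),t.current_t())
r.move_l([x,y,.10],rot,vel=.12); F,T=ft(); print(F,T,t.current_ee_pos(),t.current_t())
im=vision.snapshot("scene"); cv2.imwrite("pics/s2.png",im[:,:,::-1])
E
```

```text
[[ 0.606 -0.086  0.02 ]
 [ 0.626 -0.295  0.02 ]
 [ 0.46  -0.308  0.02 ]
 [ 0.44  -0.105  0.02 ]] [ 0.533 -0.199  0.02 ]
[ 0.525 -0.217  0.32 ] 40.2167
[ 0.11  -0.008 -0.981] [0.016 0.005 0.01 ] [ 0.525 -0.217  0.1  ] 42.3333
```

View pics/s2.png

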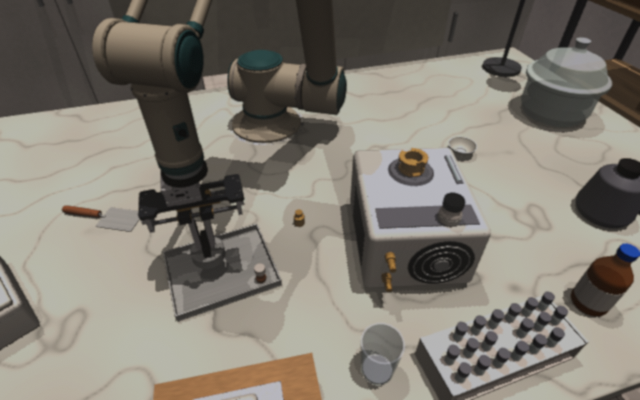

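```bash
python3 - <<'E'
from h import *
np.set_printoptions(precision=4,suppress=True)
rot=down(np.radians(90)); x,y=.525,-.217
r.move_l([x,y,.075],rot,vel=.05)
g=r.move_l([x,y,.060],rot,vel=.015,guard=2.5); F,T=ft(); print(g,F,T,t.current_ee_pos(),t.current_t())
E
```

```text
True [0.4473 0.0991 3.5772] [-0.0518 -0.0565  0.0075] [ 0.525  -0.217   0.0642] 43.875
```

```bash
python3 - <<'E'
from h import *
np.set_printoptions(precision=4,suppress=True)
rot=down(np.radians(90)); x,y=.525,-.217
gripper_to(.012,f_grip=5); print(ft()[0],t.current_ee_pos())
gripper_to(.035); r.hold(.3); print(ft()[0],t.current_opening())
r.move_l([x,y,.16],rot,vel=.08,guard=4); r.move_l([x,y,.28],rot,vel=.15)
for c in ("wrist","scene","top"):
    im=vision.snapshot(c); cv2.imwrite(f"pics/f_{c}.png",im[:,:,::-1])
    for n in ("cap_grip","cap_top","tray_in","vial","jar","weight"): print(c,n,[(np.array(d["at"]),round(d["score"],2)) for d in models.mark_of(n,c)[:1]])
print(t.current_t(),t.current_wrist_force())
E
```

```text
[ 1.288  -0.5234  3.1727] [ 0.5249 -0.2169  0.0639]
[-0.293  -0.0304  0.0456] 0.034727015878857785
wrist cap_grip [(array([ 0.527 , -0.2204,  0.0501]), 0.69)]
wrist cap_top [(array([ 0.5245, -0.2181,  0.0345]), 0.94)]
wrist tray_in []
wrist vial [(array([ 0.5854, -0.1264,  0.002 ]), 0.69)]
wrist jar [(array([ 0.5261, -0.2203,  0.049 ]), 0.23)]
wrist weight [(array([ 0.444 , -0.0099, -0.0019]), 0.87)]
scene cap_grip [(array([ 0.5258, -0.2162,  0.0505]), 0.96)]
scene cap_top [(array([ 0.5255, -0.2173,  0.0358]), 0.63)]
scene tray_in [(array([ 0.5352, -0.2044,  0.0035]), 0.69)]
scene vial [(array([ 0.5811, -0.1268,  0.0074]), 0.48)]
scene jar [(array([0.6762, 0.2194, 0.1732]), 0.89)]
scene weight [(array([ 0.4436, -0.0079,  0.0009]), 0.7)]
top cap_grip [(array([0.5295, 0.2104, 0.2092]), 0.55)]
top cap_top [(array([ 0.5301, -0.2179,  0.0348]), 0.64)]
top tray_in [(array([ 0.5335, -0.2003,  0.0033]), 0.58)]
top vial [(array([ 0.5859, -0.1248,  0.0019]), 0.55)]
top jar [(array([0.67  , 0.2141, 0.1738]), 0.74)]
top weight [(array([ 0.4492, -0.0083, -0.0037]), 0.6)]
48.55 [-0.303   0.9664  0.4923]
```

View pics/f_scene.png

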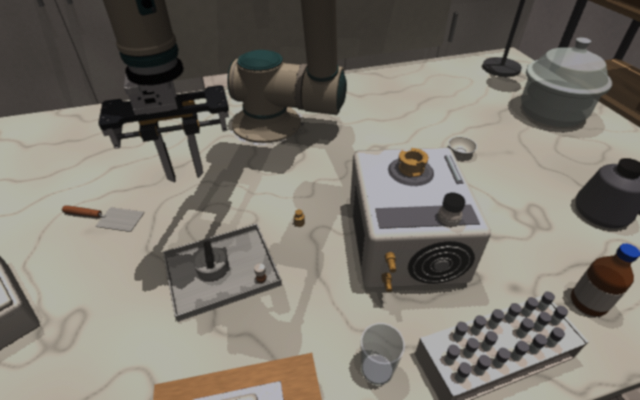

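View pics/f_wrist.png

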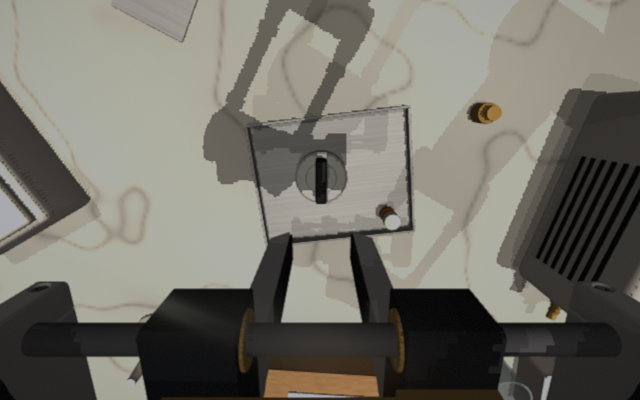

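Scene view: the cap stands upright in the tray at about (210,262) with its bar up, the vial is untouched at (260,272), and the neck is open at (412,158). Wrist view: the cap is at (321,177), inside the rim, and the gripper is clear.

```bash
python3 -c "
from h import *
r.sign_off(); print(t.current_t())"
```

```text
the job is handed in; nothing more can be done
the job is handed in; nothing more can be done
```

The cap is off the cooling unit and stands in the steel tray with its grip bar up. I handed the job in at about 48.6 s; sign-off gives no verdict.

- **First stop:** I felt it after about 0.31 rad. I held the cap against it for about 5 s at 0.25 to 0.43 N m, with almost no vertical force.
- **Release:** I backed off slightly and pressed down about 6 mm (15 N). I then turned on to the end stop, about 0.8 rad further, where the turning moment peaked at 0.55 N m. The cap lifted straight off.
- **Placing:** I set it down at about 3.5 N, let go, and moved the gripper clear.

**Last checks:**
- **Cap:** it reads (0.526, -0.217) with the grip point at a height of 0.050 m. That is about 9 mm in x and 15 mm in y from the tray's middle, and upright in the pictures.
- **Other things:** the tray, vial, jar and weight read within about 6 mm of where they started, which is about the network error.
- **Disagreement:** in the top picture the network put "cap_grip" at the open neck (score 0.55). The scene and wrist views and the top view's own cap_top contradict it, so I took it as a false report.
- **Not measured directly:** I had no reading of the load between cap and neck. I judged it from the wrist force and moment alone.

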